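# Unlock and start a plate shaker

### The arm

A 6-joint arm with a two-finger parallel gripper is mounted at the origin on the work surface. World frame = base frame: x ahead of the robot, y to its left, z up, the work surface at z = 0. Lengths are in m, angles in rad, forces in N, time in s.
With the tool pointing down it reaches from about 0.225 to 0.875 m from the base axis. Payload 3.4 kg.
Tool frame: the origin (TCP) lies on the mounting face of the last link; the fingertips stand 173 mm ahead of it and the grasp point (between the pads) lies 155 mm ahead of it; z points along the fingers, y is the line along which they close (so a half turn about z gives the same grasp; the last joint's range is limited). The gripper opens to 85 mm and grips with 20 to 120 N. Pads are 22 mm wide; open, the fingers measure 114 mm over their backs; the gripper's body (76 mm by 85 mm) begins 54 mm behind the grasp point. The pads swing forward as they close: fully open they stand 13 mm farther back than shut.
Start: joints at [0.99, 0.276, 1.505, -0, 1.361, -0.121], TCP at [0.255, 0.515, 0.405] pointing down, gripper open.
Joint ranges: [-2.89, 2.89], [-0.75, 2.08], [0.22, 2.7], [-1.18, 4.32], [0.11, 2.71], [-2.7, 2.7]. Speed limits (rad/s): [2.57, 2.57, 3.14, 3.14, 3.14, 3.14].

### API

Orientations are given as a unit quaternion [w, x, y, z].
In Python, from rig import manip gives the robot as it stands.
- The arm moves only by the tool carry_out, never from a script. Its arguments are lists of equal length, an entry for each row: "linear": the shift along the world's x, y, z each as a share of 500 mm, from -1 to 1, a list of three; "angular": the turn, a rotation vector about the world's x, y, z each as a share of 0.08 rad, from -1 to 1, a list of three; "hand": the opening, from 0 (shut) to 1 (fully open). In form: {"linear": [[x, y, z], ...], "angular": [[rx, ry, rz], ...], "hand": [hand, ...]}. A call has 1 to 8 rows; each row shifts and turns the commanded pose from where the row before left it; what a row does not reach is not made up. A row lasts 1/12 s, in which the tool goes at most 41.7 mm and 7.16 degrees, less where a joint would pass 70% of its speed; a pose out of reach is approached as far as the arm can. A call with a number of a shift or a turn outside -1 to 1 is refused whole. A call with a gripper value outside its range is refused whole. The fingers move at their own pace and stop on an object; "force" is the grip in N (left out, the last holds). Time passes only in rows, so rows that do not move let the fingers close. It gives the time, the measured TCP pose, the force, the opening and the grip force at its end, in the units of the state.
- manip.get_state(): the state, without advancing time (a new reading comes with each control period).
- manip.get_image(name): name is "scene" or "top"; returns the picture (420x560x3 uint8, red, green, blue); there is no depth.
- manip.camera_params(name): a dict with "fx", "fy", "cx", "cy" (pixels), "view" (4x4, takes a point from world to camera coordinates). Camera axes: x right, y down, z forward; pixel columns grow to the right and rows downward; lengths in m; the calibration is good to about 2 mm. A picture is of the moment at which its call begins. camera_params takes no time and is no camera call.
- manip.sign_off(): hands the job in; it is judged then, once.
The state is a dict: "clock": time; "qpos": joint angles; "qd": joint speeds; "effort": joint torques, N m; "position": TCP position; "ee_rot": TCP orientation; "contact_force": force on the tool from outside, world axes, zero at the start; "moment": the same for the moment, N m; "width": finger opening in m; "gripper_force": force on a finger pad.
Only numpy, scipy, OpenCV 4.12 (cv2) and the standard library are available. Lean on these libraries where they do the work, as an engineer would, in place of code of your own. Each camera call takes 0.05 s, during which the arm holds its last target. There are 200 camera calls.

### The job

The plate shaker on the lab bench is still locked: draw its black-handled locking pin up out of the bore in the platform and hang it upright and fully home in the parking notch on the front of the base, its collar resting on the bracket, and let go. Only then start it on the separate keypad: press the bar key, then the square key, then the large round key, one at a time, each well down and then let up again, gently (never more than 20 N on the keypad). Never press the small round key, and leave the microplate on the platform, the jar and the dishes where they are.

Things in the scene. Friction and masses are not known exactly. Their poses are not given: they have to be found in the camera images.
- shaker: White plate shaker, fixed, 220 x 200 mm, base 56 mm high; aluminium platform above, 200 x 190 mm, top at 74 mm. Origin: centre of underside, on the bench; x to its back, z up. From its front (-x) face at y +45 mm a steel bracket, top at 56 mm, 6 mm thick, reaches out to x -181 mm, with the parking notch in it; only bench lies below.
- notch_seat (a point): The parked pin's origin belongs here: x -140, y +45, z 56 mm of the shaker (same axes), in the level of the bracket's top. The notch is a U-slot along x, 13 mm wide, cut right through, open to -x, flared from x -165 to -181 mm. Its closed end stops the shank within 1 mm of this point.
- pin: Loose upright locking pin, about 60 g. Origin: on its axis at the underside of its steel collar (26 mm wide, 5 mm thick); z up. Below: steel shank 10 mm wide, 45 mm long. Above: black round handle 18 mm wide, from 5 to 35 mm over the origin. Starts in the vertical bore (12 mm wide) in the platform at shaker x -75, y -45 mm, collar on the platform.
- keypad: Fixed keypad: grey housing 116 x 186 mm, 40 mm high, with a white head holding four keys in a row along y. Origin: centre of underside, on the bench; y along the row, z up. The head is set to a different height each time, NOT in this pose: key tops 72 to 88 mm over the bench, to be found by touch or sight. Friction holds it against presses under 20 N.
- key_bar (a joint): The bar key: cap 34 mm along x by 10 mm along y. Reads how far it is pressed, m: 0 up, 0.008 at its stop, counts as pressed from 0.005. Springs straight up by itself; 2.0 N starts it, 4.7 N holds 5 mm, 6.4 N holds 8 mm. Centre at x 0, y +19 mm of keypad. Top 12 mm proud of the head's top face.
- key_square (a joint): The square key: cap 20 x 20 mm. Reads how far it is pressed, m: 0 up, 0.008 at its stop, counts as pressed from 0.005. Springs straight up by itself; 2.0 N starts it, 4.7 N holds 5 mm, 6.4 N holds 8 mm. Centre at x 0, y +57 mm of keypad. Top 12 mm proud of the head's top face.
- key_round (a joint): The large round key: cap 26 mm across. Reads how far it is pressed, m: 0 up, 0.008 at its stop, counts as pressed from 0.005. Springs straight up by itself; 2.0 N starts it, 4.7 N holds 5 mm, 6.4 N holds 8 mm. Centre at x 0, y -57 mm of keypad. Top 12 mm proud of the head's top face.
- key_small (a joint): The small round key, not to be pressed: cap 13 mm across. Reads how far it is pressed, m: 0 up, 0.008 at its stop, counts as pressed from 0.005. Springs straight up by itself; 2.0 N starts it, 4.7 N holds 5 mm, 6.4 N holds 8 mm. Centre at x 0, y -19 mm of keypad. Top 12 mm proud of the head's top face.
- plate: Bystander: grey multi-well microplate lying loose on the back of the shaker platform, 86 x 128 x 14.5 mm. Origin: centre of its underside.
- jar: Bystander: small capped jar, 56 mm wide, 70 mm tall, behind the keypad. Origin: centre of its underside.
- dishes: Bystander: stack of four round dishes, 90 mm wide, 54 mm tall, in front of the keypad. Origin: centre of its underside.

How it is judged:
By the outcome, as a careful person would: the job done as asked, in the order asked, and still so for the second after the job is handed in, with the robot touching nothing.
It also fails if it takes over 67 s, if anything falls off the work surface, if the arm or the gripper's body presses on something with over 40 N, if the wrist force passes 120 N, or if a joint passes its speed limit or range.

## Working session

There is one attempt and no reset: what is moved stays moved. The work goes in short steps, Python scripts to look and compute and a tool call to move; the robot and the scene stay as the last step left them, time stands still between calls to the robot, and variables do not carry over. Pictures are saved under pics/ and viewed, at most 10 in all, crops included, and the job is handed in when it is done.

Besides the shell and the picture viewer there is one more tool, called as name(argument=value, ...), one argument or row to a line, values as JSON. carry_out: Moves the arm, as the interface text tells. Its arguments: {"type":"object","properties":{"linear":{"type":"array"},"angular":{"type":"array"},"hand":{"type":"array"},"force":{"type":"number"}},"required":["linear","angular","hand"]}

```bash
mkdir -p pics; python3 - <<'E'
from rig import manip
import cv2
for n in("scene","top"):
    im=manip.get_image(n); cv2.imwrite(f"pics/{n}0.png",im[:,:,::-1])
    p=manip.camera_params(n); print({k:(v if k!="view" else [list(map(lambda t:round(float(t),4),r)) for r in v]) for k,v in p.items()})
print(manip.get_state())
E
```

```text
{'fx': 491.34122594596494, 'fy': 491.34122594596494, 'cx': 276.5092776762146, 'cy': 205.93478761284155, 'view': [[-0.3583, 0.9336, -0.0007, 0.2057], [0.4821, 0.1844, -0.8565, -0.2315], [-0.7995, -0.3072, -0.5161, 1.3274], [0.0, 0.0, 0.0, 1.0]]}
{'fx': 510.1284072404778, 'fy': 510.1284072404778, 'cx': 277.7770023665429, 'cy': 205.75570258861237, 'view': [[-0.0219, -0.9997, 0.0065, -0.0032], [-0.9972, 0.0214, -0.072, 0.605], [0.0718, -0.0081, -0.9974, 1.1221], [0.0, 0.0, 0.0, 1.0]]}
{'clock': 0.1, 'qpos': array([ 9.89985394e-01,  2.76562426e-01,  1.50601585e+00,  2.40646844e-05,
        1.36069913e+00, -1.20994640e-01]), 'qd': array([-0.00148185, -0.00170056, -0.00368225, -0.0005199 ,  0.00014978,
        0.00199156]), 'effort': array([ 1.25805586e-04, -4.17700803e+01, -2.46404386e+01, -3.10948062e-04,
        5.79209067e-03,  3.10125408e-06]), 'position': array([0.25507332, 0.5151254 , 0.40390476]), 'ee_rot': array([-3.00611634e-04,  2.27890460e-01,  9.73686412e-01, -7.86999040e-04]), 'contact_force': array([-0.19911869,  0.67075461, -0.56596255]), 'moment': array([ 0.04150194, -0.02416736, -0.03396934]), 'gripper_force': 0.0, 'width': 0.08532250956503667}
```

View pics/scene0.png

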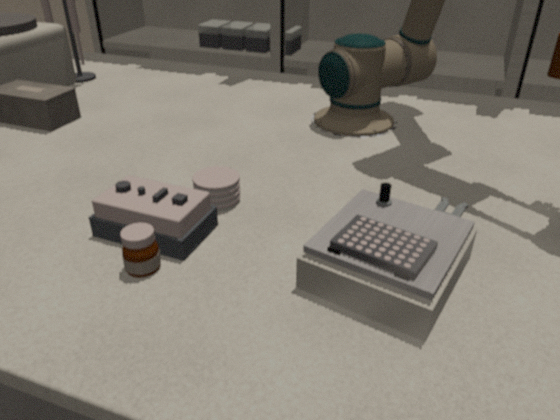

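View pics/top0.png

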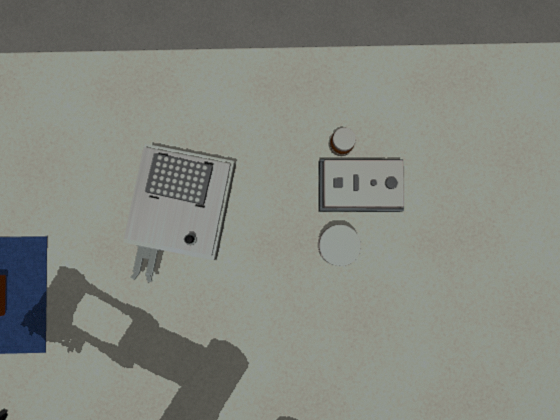

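The scene shows the shaker at right with the pin at about (385,193) and the keypad at left. In the top view, the shaker is about (180,200), pin (190,239), bracket (147,262), and keys run from (338,183) to (391,183).

```bash
python3 - <<'E'
import cv2
t=cv2.imread("pics/top0.png"); s=cv2.imread("pics/scene0.png")
a=cv2.resize(t[135:285,115:245],None,fx=4,fy=4,interpolation=cv2.INTER_CUBIC)
cv2.imwrite("pics/c1.png",cv2.convertScaleAbs(a,alpha=1.4))
b=cv2.resize(t[150:220,310:415],None,fx=7,fy=7,interpolation=cv2.INTER_CUBIC)
cv2.imwrite("pics/c2.png",cv2.convertScaleAbs(b,alpha=1.4))
b=cv2.resize(s[170:280,80:230],None,fx=5,fy=5,interpolation=cv2.INTER_CUBIC)
cv2.imwrite("pics/c3.png",cv2.convertScaleAbs(b,alpha=1.4))
E
```

```text
(no output)
```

View pics/c1.png

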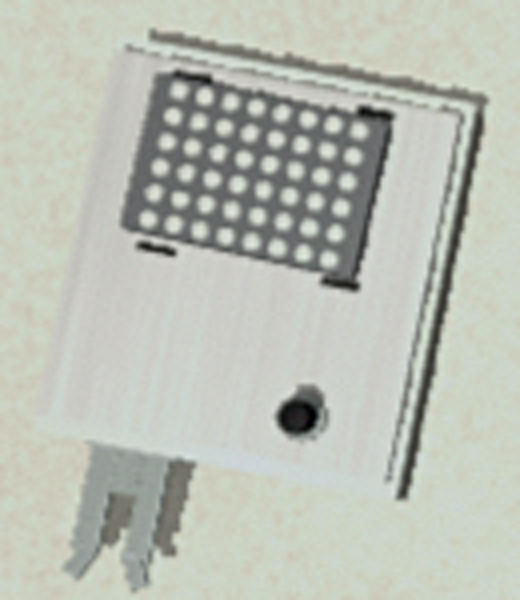

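View pics/c2.png

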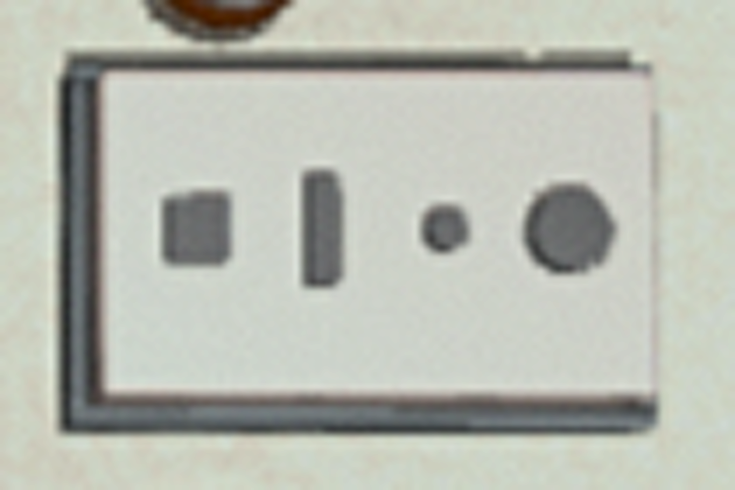

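View pics/c3.png

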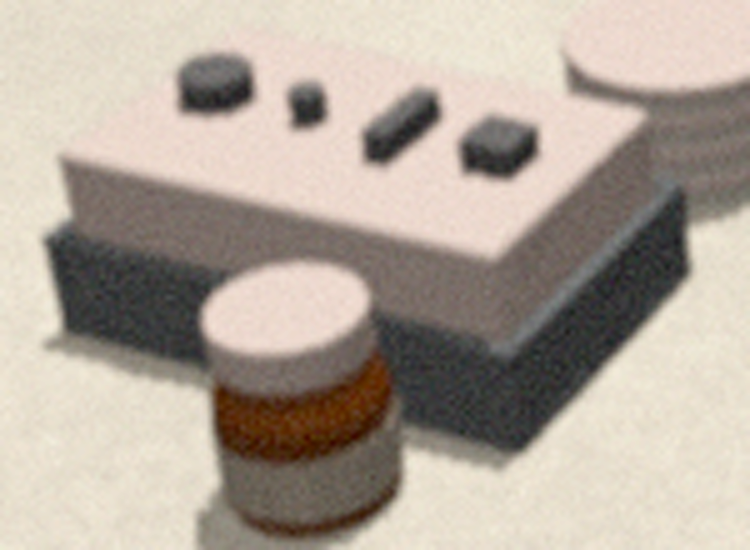

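Crops: in c1 the handle top is at (297,416) and the platform corners are (126,45), (462,113), (388,495) and (45,428). The slot end is at (120,493) and the arm tips at (68,572) and (138,588). In c2 the keys are square (197,228), bar (322,228), small (445,228) and round (570,228). c3 shows the same keys' tops from the side.

```bash
cat >h.py <<'E'
import numpy as np
from rig import manip
from scipy.optimize import least_squares
C={n:manip.camera_params(n) for n in("scene","top")}
def proj(n,P):
    c=C[n];V=np.array(c["view"]);q=np.atleast_2d(P)@V[:3,:3].T+V[:3,3]
    return np.c_[c["fx"]*q[:,0]/q[:,2]+c["cx"],c["fy"]*q[:,1]/q[:,2]+c["cy"]]
def un(p,s,o): return (np.array(p,float)+.5)/s-.5+np.array(o)
def tf(v,L):
    L=np.array(L,float);c,s=np.cos(v[2]),np.sin(v[2])
    return np.c_[v[0]+c*L[:,0]-s*L[:,1],v[1]+s*L[:,0]+c*L[:,1],L[:,2]]
def ray(n,p,z):
    c=C[n];V=np.array(c["view"]);R=V[:3,:3];o=-R.T@V[:3,3]
    d=R.T@np.array([(p[0]-c["cx"])/c["fx"],(p[1]-c["cy"])/c["fy"],1]);return o+d*(z-o[2])/d[2]
E
python3 - <<'E'
from h import *
np.set_printoptions(precision=4,suppress=True)
L=[[.1,.095,.074],[.1,-.095,.074],[-.1,-.095,.074],[-.1,.095,.074],[-.075,-.045,.109],[-.134,.045,.056],[-.181,.045,.056]]
px=un([(126,45),(462,113),(388,495),(45,428),(297,416),(120,493),(103,580)],4,(115,135))
r=least_squares(lambda v:(proj("top",tf(v,L))-px).ravel(),[.5,.2,0],loss="soft_l1")
print("shaker",r.x);print(proj("top",tf(r.x,L))-px)
print("pin",tf(r.x,[[-.075,-.045,.109]]),ray("top",px[4],.109),ray("scene",(385,186),.109),"seat",tf(r.x,[[-.14,.045,.056],[-.2,.045,.056]]))
K=[(0,.057),(0,.019),(0,-.019),(0,-.057)]
pt=un([(196,228),(322,228),(446,227),(570,228)],7,(310,150)); ps=un([(502,132),(403,113),(308,90),(216,69)],5,(80,170))
f=lambda v:np.r_[proj("top",tf(v,[(a,b,v[3]) for a,b in K]))-pt,(proj("scene",tf(v,[(a,b,v[3]) for a,b in K]))-ps)].ravel()
r=least_squares(f,[.65,-.2,0,.08]);print("keypad",r.x,f(r.x).reshape(-1,2))
print(tf(r.x,[(a,b,r.x[3]) for a,b in K]))
# housing corners top view for check
print(proj("top",tf(r.x,[(.058,.093,.04),(-.058,.093,.04),(-.058,-.093,.04)])),un([(67,62),(65,430),(655,430)],7,(310,150)))
print("jar",ray("top",(343,141),.07),"dishes",ray("top",(340,243),.054))
E
```

```text
shaker [ 0.6163  0.1971 -0.2246]
[[-1.2052  0.7182]
 [ 1.1246  1.4095]
 [ 0.0443 -2.6092]
 [-1.6512 -3.9147]
 [-0.497   0.7254]
 [ 1.1989  0.0737]
 [ 0.6401 -0.1501]]
pin [[0.5332 0.1699 0.109 ]] [0.5346 0.1689 0.109 ] [0.5415 0.1732 0.109 ] seat [[0.4898 0.2722 0.056 ]
 [0.4313 0.2855 0.056 ]]
keypad [ 0.6464 -0.2005 -0.0209  0.0825] [[-0.3902  0.2649]
 [-0.5829  0.2608]
 [-0.4981  0.3995]
 [-0.4216  0.2526]
 [-0.6365  0.0226]
 [-0.3787 -0.4365]
 [-0.3454  0.0298]
 [-0.3617  0.216 ]]
[[ 0.6476 -0.1435  0.0825]
 [ 0.6468 -0.1815  0.0825]
 [ 0.646  -0.2195  0.0825]
 [ 0.6453 -0.2575  0.0825]]
[[318.4067 158.7173]
 [318.7609 210.8112]
 [402.9309 210.761 ]] [[319.1429 158.4286]
 [318.8571 211.    ]
 [403.1429 211.    ]]
jar [ 0.7391 -0.1605  0.07  ] dishes [ 0.5186 -0.1492  0.054 ]
```

```bash
python3 - <<'E'
from h import *
np.set_printoptions(precision=4,suppress=True)
L=[[.1,.095,.074],[.1,-.095,.074],[-.11,-.1,.056],[-.11,.1,.056],[-.075,-.045,.109],[-.134,.045,.056],[-.181,.045,.056]]
px=un([(126,45),(462,113),(402,495),(45,428),(297,416),(120,493),(103,580)],4,(115,135))
for idx in (range(7),[0,1,4,5,6],[4,5,6]):
    idx=list(idx);l=np.array(L)[idx]
    r=least_squares(lambda v:(proj("top",tf(v,l))-px[idx]).ravel(),[.5,.2,0])
    print("shaker",r.x);print(proj("top",tf(r.x,L))-px)
    print("pin",tf(r.x,[[-.075,-.045,.109]]),"seat",tf(r.x,[[-.14,.045,.056],[-.2,.045,.056]]))
    print("scene",proj("scene",tf(r.x,[[-.075,-.045,.109],[.11,-.1,0],[.11,.1,0]])))
E
```

```text
shaker [ 0.618   0.1967 -0.2187]
[[-1.3405  0.1356]
 [ 1.0884  0.3207]
 [-0.6105  1.2058]
 [-2.0756 -0.2206]
 [-0.0696 -0.185 ]
 [ 1.7165 -0.5248]
 [ 1.2854 -0.7267]]
pin [[0.535 0.169 0.109]] seat [[0.4911 0.271  0.056 ]
 [0.4325 0.284  0.056 ]]
scene [[383.1351 183.7427]
 [292.2832 286.4986]
 [421.1955 341.5005]]
shaker [ 0.6175  0.1976 -0.2255]
[[-1.3811  0.1505]
 [ 0.9249  0.9182]
 [-1.4254  1.6936]
 [-2.7579 -0.3525]
 [-0.7741  0.1691]
 [ 0.9212 -0.5017]
 [ 0.3424 -0.7329]]
pin [[0.5343 0.1705 0.109 ]] seat [[0.4911 0.2728 0.056 ]
 [0.4326 0.2862 0.056 ]]
scene [[384.1185 183.704 ]
 [292.7725 286.0048]
 [421.2072 341.4966]]
shaker [ 0.6168  0.1982 -0.2231]
[[-1.7933  0.5262]
 [ 0.5606  1.0925]
 [-1.5627  1.9115]
 [-2.9467  0.0795]
 [-0.9716  0.4505]
 [ 0.7724 -0.1219]
 [ 0.2434 -0.3403]]
pin [[0.5337 0.1709 0.109 ]] seat [[0.4903 0.2731 0.056 ]
 [0.4318 0.2863 0.056 ]]
scene [[384.4388 183.5901]
 [293.3535 285.9905]
 [421.9931 341.2533]]
```

carry_out(
  linear=[
    [0.03,-0.04,0],
    [0.04,-0.05,-0.01],
    [0.04,-0.05,-0.01],
    [0.04,-0.05,-0.01],
    [0.04,-0.05,-0.01],
    [0.04,-0.05,-0.01],
    [0.04,-0.05,-0.01],
    [0.04,-0.05,-0.01],
  ],
  angular=[
    [0,0,0.5],
    [0,0,0.5],
    [0,0,0.5],
    [0,0,0.5],
    [0,0,0.5],
    [0,0,0.45],
    [0,0,0],
    [0,0,0],
  ],
  hand=[0.5,0.5,0.5,0.5,0.5,0.5,0.5,0.5],
  force=40,
)

```text
clock: 0.77
position: [0.4107, 0.3189, 0.3692]
ee_rot: [-0.0, 0.112, 0.994, -0.0]
contact_force: [1.2, 0.7, 0.3]
width: 0.0424
gripper_force: 0.0
```

carry_out(
  linear=[
    [0.045,-0.055,-0.02],
    [0.045,-0.055,-0.02],
    [0.045,-0.055,-0.02],
    [0.045,-0.055,-0.02],
    [0.04,-0.045,-0.02],
    [0.02,-0.025,-0.02],
    [0,0,0],
    [0,0,0],
  ],
  angular=[
    [0,0,0],
    [0,0,0],
    [0,0,0],
    [0,0,0],
    [0,0,0],
    [0,0,0],
    [0,0,0],
    [0,0,0],
  ],
  hand=[0.5,0.5,0.5,0.5,0.5,0.5,0.5,0.5],
)

```text
clock: 1.43
position: [0.5302, 0.1746, 0.3086]
ee_rot: [-0.001, 0.113, 0.994, -0.0]
contact_force: [0.5, 0.8, 0.2]
width: 0.0427
gripper_force: 0.0
```

carry_out(
  linear=[
    [0.008,-0.009,-0.02],
    [0,0,-0.03],
    [0,0,-0.03],
    [0,0,-0.025],
    [0,0,0],
    [0,0,0],
    [0,0,0],
    [0,0,0],
  ],
  angular=[
    [0,0,0],
    [0,0,0],
    [0,0,0],
    [0,0,0],
    [0,0,0],
    [0,0,0],
    [0,0,0],
    [0,0,0],
  ],
  hand=[0.5,0.5,0.5,0.5,0.5,0.3,0.2,0.2],
)

```text
clock: 2.1
position: [0.5344, 0.1713, 0.2582]
ee_rot: [0.001, 0.111, 0.994, 0.0]
contact_force: [-0.7, 0.1, -1.6]
width: 0.0175
gripper_force: 14.2
```

carry_out(
  linear=[
    [0,0,0],
    [0,0,0],
    [0,0,0],
    [0,0,0],
    [0,0,0],
  ],
  angular=[
    [0,0,0],
    [0,0,0],
    [0,0,0],
    [0,0,0],
    [0,0,0],
  ],
  hand=[0.15,0.15,0.1,0.1,0.1],
)

```text
clock: 2.52
position: [0.5345, 0.1712, 0.2581]
ee_rot: [0.001, 0.112, 0.994, 0.001]
contact_force: [-0.1, 3.3, 5.5]
width: 0.0164
gripper_force: 39.6
```

carry_out(
  linear=[
    [0,0,0.005],
    [0,0,0.01],
    [0,0,0.02],
    [0,0,0.03],
    [0,0,0.03],
    [0,0,0.03],
    [0,0,0.015],
    [0,0,0],
  ],
  angular=[
    [0,0,0],
    [0,0,0],
    [0,0,0],
    [0,0,0],
    [0,0,0],
    [0,0,0],
    [0,0,0],
    [0,0,0],
  ],
  hand=[0.1,0.1,0.1,0.1,0.1,0.1,0.1,0.1],
)

```text
clock: 3.18
position: [0.5346, 0.1703, 0.3291]
ee_rot: [0.002, 0.112, 0.994, -0.0]
contact_force: [0.2, -0.4, -0.4]
width: 0.0168
gripper_force: 39.5
```

```bash
python3 - <<'E'
from rig import manip
import cv2,numpy as np
t=manip.get_image("top");s=manip.get_image("scene")
a=cv2.resize(t[130:290,90:240],None,fx=2.6,fy=2.6,interpolation=cv2.INTER_CUBIC)
b=cv2.resize(s[110:270,330:480],None,fx=2.6,fy=2.6,interpolation=cv2.INTER_CUBIC)
cv2.imwrite("pics/g1.png",cv2.convertScaleAbs(np.hstack([a,b])[:,:,::-1],alpha=1.3))
st=manip.get_state();print(st["position"],st["contact_force"],st["width"])
E
```

```text
[0.5338779  0.17037675 0.32699186] [-0.66999497 -0.52656537 -0.68088481] 0.016112122414259626
```

View pics/g1.png

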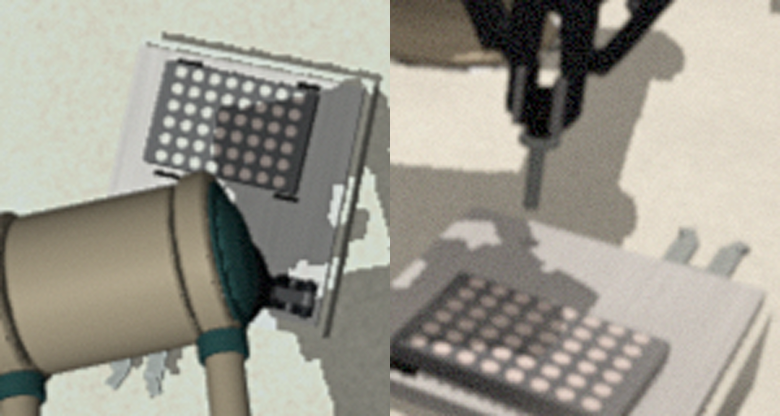

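carry_out(
  linear=[
    [-0.02,0.02,0],
    [-0.035,0.035,0],
    [-0.04,0.04,0],
    [-0.04,0.04,0],
    [-0.04,0.04,0],
    [-0.035,0.035,0],
    [-0.023,0.028,0],
    [0,0,0],
  ],
  angular=[
    [0,0,0],
    [0,0,0],
    [0,0,0],
    [0,0,0],
    [0,0,0],
    [0,0,0],
    [0,0,0],
    [0,0,0],
  ],
  hand=[0.1,0.1,0.1,0.1,0.1,0.1,0.1,0.1],
)

```text
clock: 3.95
position: [0.4141, 0.2917, 0.3262]
ee_rot: [-0.002, 0.11, 0.994, -0.0]
contact_force: [1.1, -0.6, -0.5]
width: 0.0167
gripper_force: 39.5
```

carry_out(
  linear=[
    [0,0,-0.02],
    [0,0,-0.03],
    [0,0,-0.035],
    [0,0,-0.035],
    [0,0,-0.03],
    [0,0,-0.014],
    [0,0,0],
    [0,0,0],
  ],
  angular=[
    [0,0,0],
    [0,0,0],
    [0,0,0],
    [0,0,0],
    [0,0,0],
    [0,0,0],
    [0,0,0],
    [0,0,0],
  ],
  hand=[0.1,0.1,0.1,0.1,0.1,0.1,0.1,0.1],
)

```text
clock: 4.62
position: [0.418, 0.2894, 0.2447]
ee_rot: [-0.0, 0.112, 0.994, -0.0]
contact_force: [0.6, -0.2, 0.0]
width: 0.0168
gripper_force: 39.6
```

```bash
python3 - <<'E'
from h import *
import cv2
s=manip.get_image("scene");cv2.imwrite("pics/s2.png",s[:,:,::-1])
t=manip.get_image("top");cv2.imwrite("pics/t2.png",t[:,:,::-1])
a=cv2.resize(s[150:260,370:520],None,fx=4,fy=4,interpolation=cv2.INTER_CUBIC)
cv2.imwrite("pics/g2.png",cv2.convertScaleAbs(a[:,:,::-1],alpha=1.4))
st=manip.get_state();p=st["position"];print(p,st["contact_force"])
v=[.617,.1976,-.224];f=lambda P:((proj("scene",P)-[370,150]+.5)*4-.5).round()
d=p[2]-.1841
print("pin collar, tip",f([[p[0],p[1],d],[p[0],p[1],d-.045]]),"arm tips centre, slot end, slot edges",f(tf(v,[[-.181,.045,.056],[-.134,.045,.056],[-.165,.0515,.056],[-.165,.0385,.056],[-.11,.1,.056],[-.11,-.1,.056]])))
E
```

```text
[0.41824988 0.28976532 0.24578857] [ 0.2190665   0.47100928 -1.00671858]
pin collar, tip [[363. 159.]
 [344. 246.]] arm tips centre, slot end, slot edges [[336. 201.]
 [303. 249.]
 [340. 222.]
 [310. 213.]
 [422. 316.]
 [-40. 177.]]
```

View pics/g2.png

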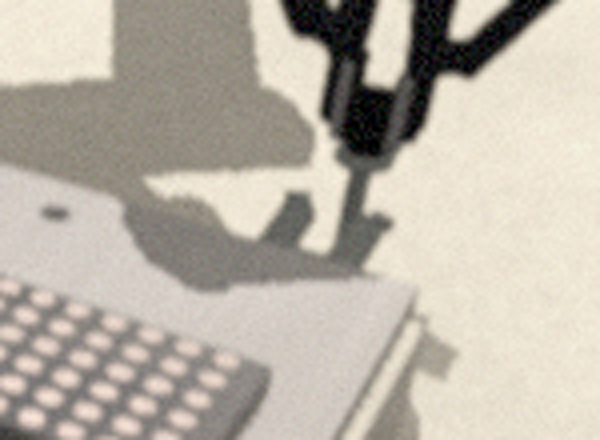

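The pin is upright with its collar at (362,156). The bracket arm tips are at about (300,200) and (380,220). I'll check the bracket's lateral position at higher zoom in the unobstructed first pictures.

```bash
python3 - <<'E'
from h import *
import cv2
v=[.617,.1976,-.224]; o=[]
for n,(x,y) in (("top",(126,242)),("scene",(424,184))):
    im=cv2.imread(f"pics/{n}0.png")[y:y+45,x:x+48]
    a=cv2.convertScaleAbs(cv2.resize(im,None,fx=8,fy=8,interpolation=cv2.INTER_CUBIC),alpha=1.3)
    for dy,c in((0,(0,0,255)),(.003,(0,255,0)),(-.003,(255,0,0))):
        q=((proj(n,tf(v,[[-.134,.045+dy,.056],[-.181,.045+dy,.056]]))-[x,y]+.5)*8-.5).round().astype(int)
        cv2.line(a,tuple(map(int,q[0])),tuple(map(int,q[1])),c,1)
    o.append(a)
cv2.imwrite("pics/b.png",np.hstack(o))
E
```

```text
(no output)
```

View pics/b.png

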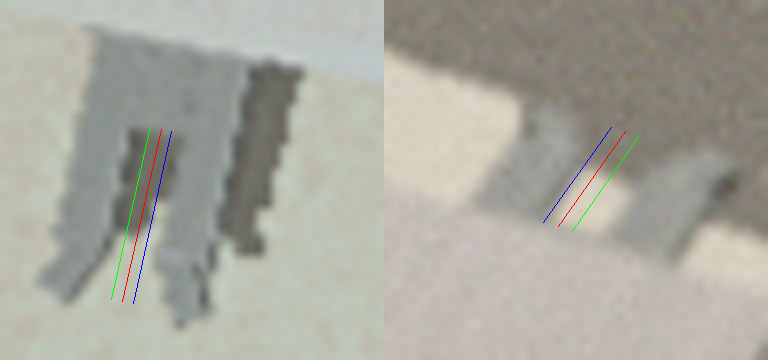

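carry_out(
  linear=[
    [0.012,-0.0027,-0.004],
    [0.02,-0.0045,0],
    [0.02,-0.0045,0],
    [0.02,-0.0045,0],
    [0.016,-0.0036,0],
    [0.008,-0.0018,0],
    [0,0,0],
  ],
  angular=[
    [0,0,0],
    [0,0,0],
    [0,0,0],
    [0,0,0],
    [0,0,0],
    [0,0,0],
    [0,0,0],
  ],
  hand=[0.1,0.1,0.1,0.1,0.1,0.1,0.1],
)

```text
clock: 5.3
position: [0.4672, 0.2787, 0.2432]
ee_rot: [0.0, 0.112, 0.994, 0.0]
contact_force: [0.5, 0.7, -0.9]
width: 0.0164
gripper_force: 39.6
```

carry_out(
  linear=[
    [0.008,-0.0018,0],
    [0.01,-0.0023,0],
    [0.008,-0.0018,0],
    [0.006,-0.0014,0],
    [0,0,0],
  ],
  angular=[
    [0,0,0],
    [0,0,0],
    [0,0,0],
    [0,0,0],
    [0,0,0],
  ],
  hand=[0.1,0.1,0.1,0.1,0.1],
)

```text
clock: 5.72
position: [0.4823, 0.2753, 0.2433]
ee_rot: [0.0, 0.112, 0.994, 0.0]
contact_force: [0.4, -0.1, -0.8]
width: 0.0169
gripper_force: 39.6
```

carry_out(
  linear=[
    [0.005,-0.0011,0],
    [0.005,-0.0011,0],
    [0.004,-0.0009,0],
    [0,0,0],
  ],
  angular=[
    [0,0,0],
    [0,0,0],
    [0,0,0],
    [0,0,0],
  ],
  hand=[0.1,0.1,0.1,0.1],
)

```text
clock: 6.05
position: [0.4891, 0.2738, 0.2433]
ee_rot: [0.0, 0.112, 0.994, 0.0]
contact_force: [-0.1, 0.3, -0.2]
width: 0.0167
gripper_force: 39.6
```

carry_out(
  linear=[
    [0.002,-0.0005,0],
    [0,0,0],
    [0,0,0],
  ],
  angular=[
    [0,0,0],
    [0,0,0],
    [0,0,0],
  ],
  hand=[0.1,0.1,0.1],
)

```text
clock: 6.3
position: [0.4896, 0.2735, 0.2432]
ee_rot: [-0.0, 0.112, 0.994, 0.0]
contact_force: [-0.5, 0.1, -0.3]
width: 0.0166
gripper_force: 39.6
```

carry_out(
  linear=[
    [0.002,-0.0005,0],
    [0,0,0],
    [0,0,0],
  ],
  angular=[
    [0,0,0],
    [0,0,0],
    [0,0,0],
  ],
  hand=[0.1,0.1,0.1],
)

```text
clock: 6.55
position: [0.4906, 0.2733, 0.2432]
ee_rot: [-0.0, 0.112, 0.994, 0.0]
contact_force: [-0.5, -0.1, -0.6]
width: 0.0163
gripper_force: 39.5
```

Still free; continue in 1 mm steps until contact.

carry_out(
  linear=[
    [0.002,-0.0005,0],
    [0,0,0],
    [0,0,0],
  ],
  angular=[
    [0,0,0],
    [0,0,0],
    [0,0,0],
  ],
  hand=[0.1,0.1,0.1],
)

```text
clock: 6.8
position: [0.4912, 0.2732, 0.2432]
ee_rot: [-0.001, 0.112, 0.994, 0.0]
contact_force: [-2.2, 0.9, 0.6]
width: 0.0164
gripper_force: 39.6
```

carry_out(
  linear=[
    [0.002,-0.0005,0],
    [0,0,0],
    [0,0,0],
  ],
  angular=[
    [0,0,0],
    [0,0,0],
    [0,0,0],
  ],
  hand=[0.1,0.1,0.1],
)

```text
clock: 7.05
position: [0.4918, 0.273, 0.2431]
ee_rot: [-0.001, 0.112, 0.994, 0.0]
contact_force: [-4.7, 2.3, 3.3]
width: 0.0166
gripper_force: 39.7
```

carry_out(
  linear=[
    [0.002,-0.0005,0],
    [0,0,0],
    [0,0,0],
  ],
  angular=[
    [0,0,0],
    [0,0,0],
    [0,0,0],
  ],
  hand=[0.1,0.1,0.1],
)

```text
clock: 7.3
position: [0.4922, 0.2729, 0.2431]
ee_rot: [-0.002, 0.112, 0.994, 0.0]
contact_force: [-6.3, 3.3, 3.1]
width: 0.0165
gripper_force: 39.8
```

carry_out(
  linear=[
    [-0.003,0.0007,0],
    [0,0,-0.004],
    [0,0,0],
    [0,0,0],
  ],
  angular=[
    [0,0,0],
    [0,0,0],
    [0,0,0],
    [0,0,0],
  ],
  hand=[0.1,0.1,0.1,0.1],
)

```text
clock: 7.63
position: [0.4916, 0.2729, 0.2407]
ee_rot: [-0.001, 0.112, 0.994, -0.0]
contact_force: [-4.3, 2.0, -0.6]
width: 0.0164
gripper_force: 39.8
```

carry_out(
  linear=[
    [0,0,-0.002],
    [0,0,0],
    [0,0,0],
  ],
  angular=[
    [0,0,0],
    [0,0,0],
    [0,0,0],
  ],
  hand=[0.1,0.1,0.1],
)

```text
clock: 7.88
position: [0.4915, 0.2729, 0.2402]
ee_rot: [-0.001, 0.112, 0.994, -0.0]
contact_force: [-6.2, 1.6, 3.5]
width: 0.0166
gripper_force: 40.1
```

carry_out(
  linear=[
    [0,0,-0.002],
    [0,0,0],
    [0,0,0],
  ],
  angular=[
    [0,0,0],
    [0,0,0],
    [0,0,0],
  ],
  hand=[0.1,0.1,0.1],
)

```text
clock: 8.13
position: [0.4915, 0.2729, 0.2402]
ee_rot: [-0.001, 0.112, 0.994, 0.0]
contact_force: [-6.7, 1.0, 9.3]
width: 0.0164
gripper_force: 40.6
```

carry_out(
  linear=[
    [-0.002,0.0003,0.0015],
    [0,0,0],
    [0,0,0],
  ],
  angular=[
    [0,0,0],
    [0,0,0],
    [0,0,0],
  ],
  hand=[0.1,0.1,0.1],
)

```text
clock: 8.38
position: [0.4911, 0.273, 0.2402]
ee_rot: [-0.0, 0.112, 0.994, -0.0]
contact_force: [-5.6, 0.8, 4.2]
width: 0.0164
gripper_force: 39.9
```

carry_out(
  linear=[
    [0,0,0],
    [0,0,0],
    [0,0,0],
    [0,0,0],
    [0,0,0],
    [0,0,0],
  ],
  angular=[
    [0,0,0],
    [0,0,0],
    [0,0,0],
    [0,0,0],
    [0,0,0],
    [0,0,0],
  ],
  hand=[0.22,0.26,0.3,0.4,0.5,0.5],
)

```text
clock: 8.88
position: [0.4915, 0.273, 0.2399]
ee_rot: [0.0, 0.112, 0.994, 0.0]
contact_force: [-1.0, 0.3, -0.0]
width: 0.0427
gripper_force: 0.0
```

carry_out(
  linear=[
    [0,0,0.015],
    [0,0,0.03],
    [0,0,0.05],
    [0,0,0.06],
    [0,0,0.06],
    [0.02,-0.05,0.02],
    [0.025,-0.07,0],
    [0.025,-0.07,0],
  ],
  angular=[
    [0,0,0],
    [0,0,0],
    [0,0,0],
    [0,0,0],
    [0,0,0],
    [0,0,0.5],
    [0,0,0.5],
    [0,0,0.5],
  ],
  hand=[0.5,0.5,0.5,0.5,0.5,0.4,0.2,0],
)

```text
clock: 9.55
position: [0.5265, 0.1778, 0.3598]
ee_rot: [0.002, 0.049, 0.999, 0.001]
contact_force: [1.0, 0.0, -0.6]
width: 0.0107
gripper_force: 0.0
```

carry_out(
  linear=[
    [0.025,-0.07,0],
    [0.025,-0.07,0],
    [0.025,-0.07,0],
    [0.025,-0.07,0],
    [0.025,-0.07,0],
    [0.025,-0.07,0],
    [0.025,-0.07,0],
    [0.025,-0.05,0],
  ],
  angular=[
    [0,0,0.5],
    [0,0,0.5],
    [0,0,0],
    [0,0,0],
    [0,0,0],
    [0,0,0],
    [0,0,0],
    [0,0,0],
  ],
  hand=[0,0,0,0,0,0,0,0],
)

```text
clock: 10.22
position: [0.6265, -0.0951, 0.3582]
ee_rot: [0.0, 0.013, 1.0, -0.001]
contact_force: [-0.4, 0.1, 0.1]
width: 0.0001
gripper_force: 0.0
```

```bash
python3 - <<'E'
from h import *
import cv2
s=manip.get_image("scene");t=manip.get_image("top")
a=cv2.resize(s[150:250,370:500],None,fx=3.9,fy=3.9*1.2,interpolation=cv2.INTER_CUBIC)[:468,:390]
x,y=115,215
b=cv2.resize(t[y:y+75,x:x+65],None,fx=6,fy=6,interpolation=cv2.INTER_CUBIC)
b=np.vstack([b,np.zeros((468-450,390,3),np.uint8)])
a=a[:, :390]; a=np.pad(a,((0,468-a.shape[0]),(0,390-a.shape[1]),(0,0)))
cv2.imwrite("pics/p.png",cv2.convertScaleAbs(np.hstack([b,a])[:,:,::-1],alpha=1.3))
v=[.617,.1976,-.224]
q=((proj("top",tf(v,[[-.14,.045,.091],[-.14,.045,.056]]))-[x,y]+.5)*6-.5);print("expected handle top, collar",q.round())
st=manip.get_state();print(st["position"],st["ee_rot"],st["width"],st["contact_force"])
E
```

```text
expected handle top, collar [[157. 278.]
 [183. 275.]]
[ 0.62781048 -0.09636997  0.35768095] [ 0.00124603  0.01416314  0.99989805 -0.00131904] 0.0002811307067339218 [-0.36932738 -0.69982704  0.70369154]
```

View pics/p.png

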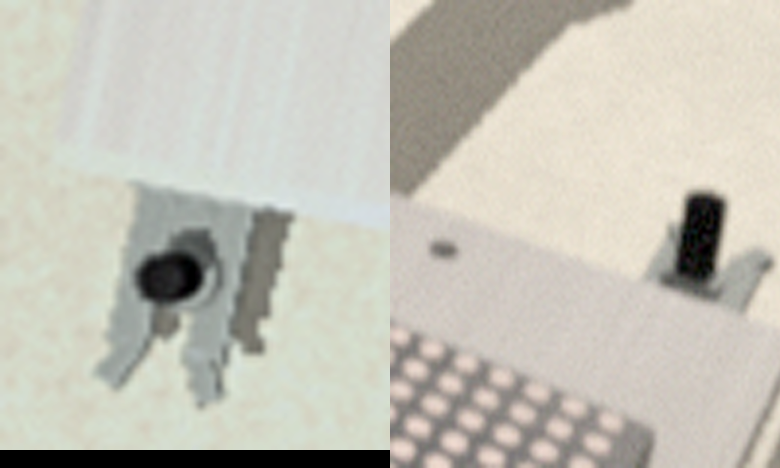

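The pin stands upright in the notch: handle top about (165,278) against (157,278) expected, collar on the bracket. Now the bar key.

carry_out(
  linear=[
    [0.008,-0.035,0],
    [0.01,-0.05,-0.01],
    [0.01,-0.05,-0.03],
    [0.009,-0.035,-0.04],
    [0,0,-0.035],
    [0,0,-0.025],
    [0,0,0],
    [0,0,0],
  ],
  angular=[
    [0,0,0],
    [0,0,0],
    [0,0,0],
    [0,0,0],
    [0,0,0],
    [0,0,0],
    [0,0,0],
    [0,0,0],
  ],
  hand=[0,0,0,0,0,0,0,0],
)

```text
clock: 10.98
position: [0.6444, -0.1762, 0.2872]
ee_rot: [-0.001, 0.012, 1.0, 0.0]
contact_force: [0.1, 0.3, -0.5]
width: -0.0001
gripper_force: 0.0
```

carry_out(
  linear=[
    [0.005,-0.0106,-0.01],
    [0,0,-0.02],
    [0,0,-0.014],
    [0,0,0],
    [0,0,0],
  ],
  angular=[
    [0,0,0],
    [0,0,0],
    [0,0,0],
    [0,0,0],
    [0,0,0],
  ],
  hand=[0,0,0,0,0],
)

```text
clock: 11.4
position: [0.6469, -0.182, 0.2648]
ee_rot: [-0.001, 0.012, 1.0, 0.0]
contact_force: [-0.0, -0.0, 1.0]
width: -0.0
gripper_force: 0.0
```

carry_out(
  linear=[
    [0,0,-0.004],
    [0,0,-0.004],
    [0,0,0],
  ],
  angular=[
    [0,0,0],
    [0,0,0],
    [0,0,0],
  ],
  hand=[0,0,0],
)

```text
clock: 11.65
position: [0.6471, -0.1822, 0.2613]
ee_rot: [-0.0, 0.012, 1.0, 0.0]
contact_force: [-0.1, -0.4, 0.1]
width: 0.0002
gripper_force: 0.0
```

carry_out(
  linear=[
    [0,0,-0.004],
    [0,0,-0.004],
    [0,0,0],
  ],
  angular=[
    [0,0,0],
    [0,0,0],
    [0,0,0],
  ],
  hand=[0,0,0],
)

```text
clock: 11.9
position: [0.647, -0.1822, 0.2571]
ee_rot: [-0.0, 0.012, 1.0, 0.0]
contact_force: [0.1, 0.0, 0.8]
width: -0.0001
gripper_force: 0.0
```

carry_out(
  linear=[
    [0,0,-0.004],
    [0,0,0],
    [0,0,0],
  ],
  angular=[
    [0,0,0],
    [0,0,0],
    [0,0,0],
  ],
  hand=[0,0,0],
)

```text
clock: 12.15
position: [0.6472, -0.1822, 0.2557]
ee_rot: [0.0, 0.012, 1.0, 0.0]
contact_force: [-0.8, 0.1, 2.7]
width: 0.0001
gripper_force: 1.1
```

carry_out(
  linear=[
    [0,0,-0.004],
    [0,0,0],
    [0,0,0],
  ],
  angular=[
    [0,0,0],
    [0,0,0],
    [0,0,0],
  ],
  hand=[0,0,0],
)

```text
clock: 12.4
position: [0.6472, -0.1823, 0.2537]
ee_rot: [0.0, 0.012, 1.0, -0.0]
contact_force: [-0.9, 0.3, 3.2]
width: 0.0001
gripper_force: 1.7
```

carry_out(
  linear=[
    [0,0,-0.004],
    [0,0,-0.004],
    [0,0,0],
    [0,0,0],
  ],
  angular=[
    [0,0,0],
    [0,0,0],
    [0,0,0],
    [0,0,0],
  ],
  hand=[0,0,0,0],
)

```text
clock: 12.73
position: [0.6472, -0.1823, 0.2497]
ee_rot: [0.0, 0.012, 1.0, 0.0]
contact_force: [-0.7, 0.8, 5.4]
width: 0.0001
gripper_force: 2.8
```

carry_out(
  linear=[
    [0,0,-0.002],
    [0,0,-0.002],
    [0,0,0],
    [0,0,0],
  ],
  angular=[
    [0,0,0],
    [0,0,0],
    [0,0,0],
    [0,0,0],
  ],
  hand=[0,0,0,0],
)

```text
clock: 13.07
position: [0.6471, -0.1823, 0.2486]
ee_rot: [0.0, 0.012, 1.0, -0.0]
contact_force: [-2.7, 0.9, 8.7]
width: 0.0001
gripper_force: 4.5
```

carry_out(
  linear=[
    [0,0,0.006],
    [0,0,0.014],
    [0,0,0.02],
    [0,0.02,0.01],
    [0,0.03,0],
    [0,0.0265,0],
    [0,0,0],
    [0,0,0],
  ],
  angular=[
    [0,0,0],
    [0,0,0],
    [0,0,0],
    [0,0,0],
    [0,0,0],
    [0,0,0],
    [0,0,0],
    [0,0,0],
  ],
  hand=[0,0,0,0,0,0,0,0],
)

```text
clock: 13.73
position: [0.647, -0.1422, 0.272]
ee_rot: [-0.001, 0.011, 1.0, 0.0]
contact_force: [0.5, -0.0, 0.5]
width: -0.0
gripper_force: 0.0
```

carry_out(
  linear=[
    [0,0,-0.015],
    [0,0,-0.015],
    [0,0,-0.006],
    [0,0,0],
    [0,0,0],
  ],
  angular=[
    [0,0,0],
    [0,0,0],
    [0,0,0],
    [0,0,0],
    [0,0,0],
  ],
  hand=[0,0,0,0,0],
)

```text
clock: 14.15
position: [0.6472, -0.1443, 0.2543]
ee_rot: [-0.0, 0.012, 1.0, 0.0]
contact_force: [-0.9, 0.9, 2.5]
width: 0.0002
gripper_force: 1.5
```

Pressing the square key: about 5.7 mm to the stop.

carry_out(
  linear=[
    [0,0,-0.004],
    [0,0,-0.004],
    [0,0,-0.002],
    [0,0,0],
    [0,0,0],
  ],
  angular=[
    [0,0,0],
    [0,0,0],
    [0,0,0],
    [0,0,0],
    [0,0,0],
  ],
  hand=[0,0,0,0,0],
)

```text
clock: 14.57
position: [0.6471, -0.1441, 0.2499]
ee_rot: [0.0, 0.012, 1.0, -0.0]
contact_force: [-0.6, 0.7, 5.9]
width: -0.0003
gripper_force: 2.8
```

carry_out(
  linear=[
    [0,0,-0.002],
    [0,0,0],
    [0,0,0],
  ],
  angular=[
    [0,0,0],
    [0,0,0],
    [0,0,0],
  ],
  hand=[0,0,0],
)

```text
clock: 14.82
position: [0.6471, -0.1441, 0.249]
ee_rot: [0.0, 0.012, 1.0, -0.0]
contact_force: [-1.5, 0.3, 5.8]
width: 0.0002
gripper_force: 3.0
```

carry_out(
  linear=[
    [0,0,0.006],
    [0,0,0.02],
    [0,0,0.034],
    [0,-0.03,0.01],
    [0,-0.06,0],
    [-0.002,-0.06,0],
    [-0.002,-0.05,0],
    [0,-0.0275,0],
  ],
  angular=[
    [0,0,0],
    [0,0,0],
    [0,0,0],
    [0,0,0],
    [0,0,0],
    [0,0,0],
    [0,0,0],
    [0,0,0],
  ],
  hand=[0,0,0,0,0,0,0,0],
)

```text
clock: 15.48
position: [0.6447, -0.2616, 0.2832]
ee_rot: [-0.0, 0.013, 1.0, -0.001]
contact_force: [0.4, -0.6, -1.2]
width: 0.0001
gripper_force: 0.0
```

carry_out(
  linear=[
    [0,0,0],
    [0,0,0],
    [0,0,-0.01],
    [0,0,-0.02],
    [0,0,-0.015],
    [0,0,0],
    [0,0,0],
  ],
  angular=[
    [0,0,0],
    [0,0,0],
    [0,0,0],
    [0,0,0],
    [0,0,0],
    [0,0,0],
    [0,0,0],
  ],
  hand=[0,0,0,0,0,0,0],
)

```text
clock: 16.07
position: [0.645, -0.2567, 0.2597]
ee_rot: [-0.001, 0.011, 1.0, 0.001]
contact_force: [-0.3, 0.7, 0.6]
width: 0.0001
gripper_force: 0.0
```

Stop is near 0.2487; about 10.5 mm down.

carry_out(
  linear=[
    [0,-0.002,-0.005],
    [0,0,-0.005],
    [0,0,-0.005],
    [0,0,-0.004],
    [0,0,0],
    [0,0,0],
  ],
  angular=[
    [0,0,0],
    [0,0,0],
    [0,0,0],
    [0,0,0],
    [0,0,0],
    [0,0,0],
  ],
  hand=[0,0,0,0,0,0],
)

```text
clock: 16.57
position: [0.6454, -0.2588, 0.2522]
ee_rot: [0.001, 0.012, 1.0, -0.0]
contact_force: [-0.2, 1.3, 4.5]
width: -0.0005
gripper_force: 2.1
```

carry_out(
  linear=[
    [0,0,-0.002],
    [0,0,0],
    [0,0,0],
  ],
  angular=[
    [0,0,0],
    [0,0,0],
    [0,0,0],
  ],
  hand=[0,0,0],
)

```text
clock: 16.82
position: [0.6454, -0.2588, 0.251]
ee_rot: [0.001, 0.012, 1.0, -0.0]
contact_force: [0.7, 0.6, 5.3]
width: 0.0002
gripper_force: 2.5
```

carry_out(
  linear=[
    [0,0,-0.003],
    [0,0,0],
    [0,0,0],
  ],
  angular=[
    [0,0,0],
    [0,0,0],
    [0,0,0],
  ],
  hand=[0,0,0],
)

```text
clock: 17.07
position: [0.6455, -0.2588, 0.2495]
ee_rot: [0.001, 0.012, 1.0, -0.0]
contact_force: [0.5, 1.1, 6.0]
width: 0.0002
gripper_force: 2.9
```

carry_out(
  linear=[
    [0,0,0.006],
    [0,0,0.02],
    [0,0,0.04],
    [0,0,0.05],
    [0,0,0.05],
    [0,0,0.03],
    [0,0,0],
    [0,0,0],
  ],
  angular=[
    [0,0,0],
    [0,0,0],
    [0,0,0],
    [0,0,0],
    [0,0,0],
    [0,0,0],
    [0,0,0],
    [0,0,0],
  ],
  hand=[0,0,0,0,0,0,0,0],
)

```text
clock: 17.73
position: [0.6448, -0.2589, 0.3473]
ee_rot: [-0.0, 0.012, 1.0, -0.0]
contact_force: [-0.2, -0.7, -0.7]
width: -0.0002
gripper_force: 0.0
```

```bash
python3 - <<'E'
from rig import manip
st=manip.get_state();print(st["position"],st["contact_force"],st["qd"].round(3))
print(manip.sign_off())
E
```

```text
[ 0.64482787 -0.25885561  0.34728885] [-0.20531727 -0.69243019 -0.73668117] [-0.001  0.026  0.043  0.006 -0.007 -0.   ]
the job is handed in; nothing more can be done
None
```

I handed the job in at about 18 s: the pin is parked upright in the notch and released, then the bar, square and large round keys were each pressed about 7–8 mm and let up in that order, under 9 N in the force readings.

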